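# Home the positioner's drive and press its pointer knob onto the D-shaft

## Robot

A 7-joint arm with a two-finger parallel gripper is mounted at the origin on the work surface. World frame = base frame: x ahead of the robot, y to its left, z up, the work surface at z = 0. Lengths are in mm, angles in rad, forces in N, time in s.
With the tool pointing down it reaches from about 400 to 875 mm from the base axis. Payload 4.4 kg.
Tool frame: the origin (TCP) lies at the very end of the fingers, on their centre line; the grasp point (between the pads) lies 19 mm behind it; z points along the fingers, y is the direction in which the jaws open and shut (so a half turn about z gives the same grasp; the last joint's range is limited). The gripper opens to 85 mm and grips with 20 to 120 N. Pads are 22 mm wide; open, the fingers measure 114 mm over their backs; the gripper's body (76 mm by 85 mm) begins 54 mm behind the grasp point. The pads swing forward as they close: fully open they stand 13 mm farther back than shut.
Start: joints at [-1.378, 0.628, 0.038, 1.517, -0.027, 0.996, -0.02], TCP at [166.323, 628.374, 231.313] pointing down, gripper open.
Joint ranges: [-3.06, 3.06], [-0.37, 2.12], [-1.25, 1.32], [0.18, 2.47], [-1.1, 4.24], [0.23, 1.98], [-2.94, 2.94]. Speed limits (rad/s): [2.57, 2.57, 3.14, 3.14, 3.14, 3.14, 3.14].

## Interface

Orientations are given as [roll, pitch, yaw] about the fixed x, y, z axes, in that order (R = Rz(yaw) Ry(pitch) Rx(roll)).
In Python, from cell import read_state, get_image, finish_job gives the robot as it stands.
- The arm moves only by the tool carry_out, never from a script. Its argument "series" is a list that holds one entry, the list of rows, each a list of 7 numbers: the shift along the tool's x, y, z in cm, then the turn, a rotation vector about the tool's x, y, z in rad, then the finger opening in cm, from 0 to 8.54. In form: [[[x, y, z, wx, wy, wz, grip], ...]]. A call has 1 to 5 rows; each row is the pose to reach, as a shift and turn from the pose commanded when the call began, along the tool's axes at that moment; what a row does not reach only later rows make up. A row lasts 1/12 s, in which the tool goes at most 41.7 mm and 7.16 degrees, less where a joint would pass 70% of its speed; a pose out of reach is approached as far as the arm can. A call with a gripper value outside its range is refused whole. The fingers move at their own pace and stop on an object; the grip force is fixed at half the most. Time passes only in rows, so rows that repeat a pose let the fingers close. It gives the time, the measured TCP pose, the force and the opening at its end, in the units of the state.
- read_state(): the state, without advancing time (a new reading comes with each control period).
- get_image(name): name is "side" or "top"; returns a dict with "img" (420x560x3 uint8, blue, green, red), "z_map" (420x560 float32, mm along the optical axis (not along the pixel's ray), 0 where there is no reading), "mtx" (3x3 intrinsics, pixels), "dist" ([k1, k2, p1, p2, k3] as OpenCV has them; the pictures are not rectified), "T" (4x4, takes a point from camera to world coordinates). Camera axes: x right, y down, z forward; pixel columns grow to the right and rows downward; lengths in mm; the calibration is good to about 2 mm. A picture is of the moment at which its call begins.
- finish_job(): hands the job in, once; it reports no verdict.
The state is a dict: "clock": time; "qpos": joint angles; "qd": joint speeds; "tau": joint torques, N m; "eef_pos": TCP position; "tool_rot": TCP orientation; "force": force on the tool from outside, world axes, zero at the start; "torque": the same for the moment, N m; "width": finger opening in mm.
Only numpy, scipy, OpenCV 4.12 (cv2) and the standard library are available. Lean on these libraries where they do the work, as an engineer would, in place of code of your own. Each camera call takes 0.05 s, during which the arm holds its last target.

## Task

Wind the handwheel on top of the positioner clockwise (seen from above) by its grip, a little over one full turn, until the drive comes up against its end stop. Then take the pointer knob (the one with the bar-shaped grip) from the bench, turn it so that its bore matches the D-shaft in the middle of the handwheel, push it fully home against the spring washer, and finish while still gripping it and pressing it down, so that its grub screw can be tightened; the drive must still be at its stop. Leave the other things on the bench where they are.

Things in the scene. Friction and masses are not known exactly. Their poses are not given: they have to be found in the camera images.
- zdrive: vertical drive of a micropositioner, fixed: aluminium base plate 200 x 140 mm, back column, top plate 118 x 110 mm, its top 148 mm above the bench. Origin at bench height on the vertical axis of its lead screw, which is also the axis of handwheel and D-shaft; x points to the back column. Nothing of it stands higher than handwheel, grip and shaft
- handwheel (a joint): angle of the handwheel (rad), growing clockwise seen from above; starts at 0 to 0.5, hard end stop at 7.0. A level grey disc, 104 mm diameter, upper face 162 mm above the bench, boss 36 mm diameter in the middle, 168 mm. Friction 0.08 N m, stays where left. Clockwise raises the carriage with the probe, 8 mm a turn, to its stop bush
- wheel_grip_mid (a point): mid-height, on the axis, of the handwheel's upright black grip: 14 mm diameter, from 165 to 205 mm above the bench (this point: 185), 42 mm from the handwheel's axis, opposite to the shaft's flat. It revolves freely on its pin, so a gripper may carry it round without turning; its orientation means nothing
- shaft_tip (a point): centre (on the round part's axis) of the top of the steel D-shaft, 186 mm above the bench. Turns with the handwheel. 12 mm diameter, one flat 3 mm from the axis, rising 18 mm above the boss; topmost 1.5 mm is 1 mm slimmer all round. x points straight out of the flat, z up; the handwheel's grip is on the -x side
- washer_top (a point): centre of the upper face of the spring washer round the foot of the D-shaft: 30 mm diameter, 173 mm above the bench unpressed. It starts to yield at about 2 N and about 7 N press it down its whole 3 mm, to 170 mm
- knob: black pointer knob, about 60 g, bore down on the bench; origin at the centre of its underside, z up. Hub 40 mm diameter, 20 mm tall; on it a bar grip 14 mm wide (y), 40 mm long (x), from 20 to 38 mm high, pointed nose at +x. D-bore from below, 18 mm deep, 0.7 mm clear of the shaft all round, bevelled mouth, its flat on the nose side (+x). Fully home its underside is 170 mm above the bench
- knob_nose (a point): tip of the knob's pointed nose, 27 mm from the knob's axis (+x) and 29 mm above its underside; a white index line on top of the bar runs towards it. On the shaft the nose points the way the shaft's flat faces
- round_knob: bystander: a round black knurled knob, 44 mm diameter, 28 mm tall, without a bar; origin at the centre of its underside
- sample_jar: bystander: small glass jar with white cap, 42 mm diameter, 48 mm tall; origin at the centre of its underside
- screwdriver: bystander: screwdriver lying on the bench, 170 mm long; origin near its middle
- tweezers: bystander: steel tweezers lying on the bench, 130 mm long, 10 mm high; origin near their middle
- dish: bystander: shallow glass dish, 90 mm diameter, 15 mm tall; origin at the centre of its underside
- spacer: bystander: aluminium spacer ring, 42 mm diameter, 14 mm tall; origin at the centre of its underside
- hex_key: bystander: L-shaped hex key lying on the bench, 80 mm long, 6 mm thick; origin near its middle
Not all that is in view belongs to the job. What is shaped like the knob but blue or brown is not meant.

How it is judged (in metres and radians):
On the way, in this order (a step that is already met when the one before it is completed fails the run):
1. the handwheel has been wound clockwise to its end stop (joint above 6.85 of 7.0), the knob not yet on the shaft (value of joint handwheel above 6.85 rad and horizontal distance between knob and shaft_tip above 0.04 m), for 0.2 s.
2. the knob is on the D-shaft, the shaft at least 8 mm inside it (horizontal distance between knob and shaft_tip below 0.0025 m and z of knob in the frame of shaft_tip below -0.008 m and angle between the x axis of knob and the x axis of shaft_tip, either way round below 0.25 rad), for 0.1 s.
At the end, for the whole second after the job is handed in: Knob on the D-shaft: within 2.5 mm of its axis, nose over the flat within 0.25 rad, upright within 0.1 rad, underside 14.8 mm or more below the shaft tip (home: 16, unpressed washer: 13), fingers on it with over 2 N, pressed on the drive with over 4 N; handwheel above 6.85 rad (horizontal distance between knob and shaft_tip below 0.0025 m and value of joint handwheel above 6.85 rad and z of knob in the frame of shaft_tip below -0.0148 m and x of knob_nose in the frame of shaft_tip above 0.02 m and angle between the x axis of knob and the x axis of shaft_tip, either way round below 0.25 rad and angle between knob's own z axis and vertical below 0.1 rad and contact force between knob and zdrive above 4 N and contact force between the fingers and knob above 2 N and linear speed of knob below 0.02 m/s); the arm keeps its last pose, push and grip.
It fails at once if one of the other things on the bench is shifted by more than 30 mm (distance of any of round_knob, sample_jar, screwdriver, tweezers, dish, spacer, hex_key from where it was at the start of the episode above 0.03 m).
It also fails if it takes over 72 s, if anything falls off the work surface, if the arm or the gripper's body presses on something with over 40 N, if the wrist force passes 120 N, or if a joint passes its speed limit or range.

## Working session

There is one attempt and no reset: what is moved stays moved. The work goes in short steps, Python scripts to look and compute and a tool call to move; the robot and the scene stay as the last step left them, time stands still between calls to the robot, and variables do not carry over. Pictures are saved under pics/ and viewed, and the job is handed in when it is done.

Besides the shell and the picture viewer there is one more tool, called as name(argument=value, ...) on one line, values as JSON. carry_out: Moves the arm, as the interface text tells. Its arguments: {"type":"object","properties":{"series":{"type":"array","items":{"type":"array","items":{"type":"array","items":{"type":"number"}}}}},"required":["series"]}

```bash
ls; mkdir -p pics
python3 - <<'E'
from cell import *
import cv2,numpy as np
print(read_state())
for n in("side","top"):
    d=get_image(n); cv2.imwrite(f"pics/{n}0.png",d["img"]); np.savez(f"{n}0.npz",**d)
    print(n,d["mtx"],d["dist"],np.round(d["T"],4).tolist(), (d["z_map"]>0).mean())
E
```

```text
pics
{'clock': 0.0, 'qpos': array([-1.37778369,  0.62932684,  0.03844805,  1.51838839, -0.02700182,
        0.99631434, -0.01999258]), 'qd': array([ 0.00063972, -0.00079748,  0.00062292,  0.00033438, -0.00075344,
        0.00091428, -0.00091633]), 'tau': array([ 1.25624388e-04, -5.63406515e+01,  1.22675512e+00, -1.93448603e+01,
        1.11978891e-02,  1.04653125e-02, -1.80522221e-05]), 'eef_pos': array([166.16802405, 627.73902458, 230.39519276]), 'tool_rot': array([-3.13967408e+00,  2.69518862e-05,  2.88278108e+00]), 'force': array([0.44738685, 0.02471161, 0.17701535]), 'torque': array([ 0.02668707, -0.01649093,  0.02721709]), 'width': 85.35652856911014}
side [[477.11842705   0.         276.36722107]
 [  0.         477.11842705 214.03534264]
 [  0.           0.           1.        ]] [-0.09164958  0.          0.          0.          0.        ] [[0.9959, -0.0583, 0.0698, 450.4888], [-0.0907, -0.6939, 0.7143, -979.0496], [0.0068, -0.7177, -0.6963, 1109.1802], [0.0, 0.0, 0.0, 1.0]] 0.9960374149659864
top [[465.90799618   0.         276.52440226]
 [  0.         465.90799618 205.3380266 ]
 [  0.           0.           1.        ]] [0.05000174 0.         0.         0.         0.        ] [[-0.0276, -0.9871, 0.1576, 397.862], [-0.9996, 0.0259, -0.0126, 20.6094], [0.0084, -0.1578, -0.9874, 1205.1337], [0.0, 0.0, 0.0, 1.0]] 0.9959736394557823
```

View pics/side0.png

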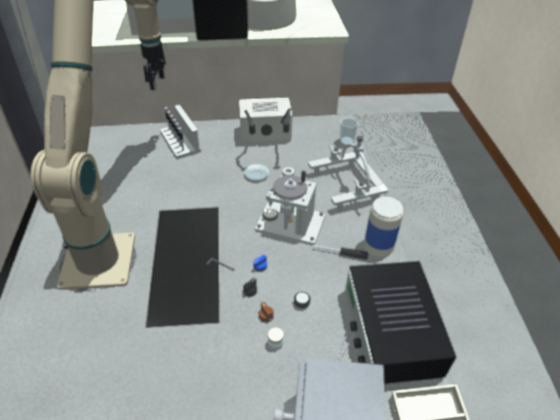

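View pics/top0.png

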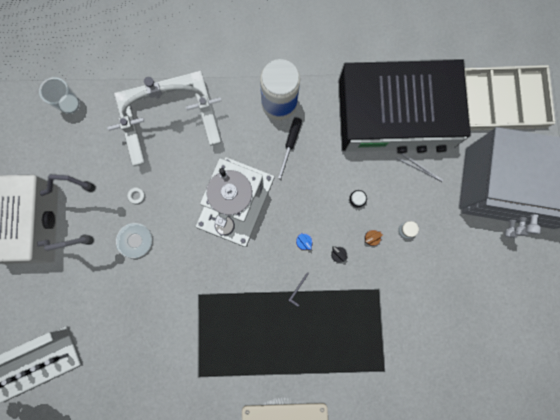

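The top view shows the handwheel at about (230,191) with its black grip near (223,174). There are three bar knobs: blue (305,242), black (339,254) and brown (373,238). The round black knob is at (359,199). The black one at (339,254) fits the description, so I'll confirm it in an enlarged crop.

Run:
```python
import cv2,numpy as np
t=cv2.imread("pics/top0.png"); s=cv2.imread("pics/side0.png")
a=cv2.resize(t[225:275,300:360],(400,333),interpolation=cv2.INTER_CUBIC)
b=cv2.resize(t[150:250,190:280],(360,400),interpolation=cv2.INTER_CUBIC)
c=cv2.resize(s[265:305,225:275],(400,320),interpolation=cv2.INTER_CUBIC)
d=cv2.resize(s[155:235,250:330],(280,280),interpolation=cv2.INTER_CUBIC)
o=np.zeros((600,800,3),np.uint8)
o[:300,:400]=cv2.resize(a,(400,300));o[300:600,:400]=cv2.resize(c,(400,300))
o[:300,400:670]=cv2.resize(b,(270,300));o[300:580,400:680]=d
cv2.imwrite("pics/crop0.png",o)
```

```text
(no output)
```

View pics/crop0.png

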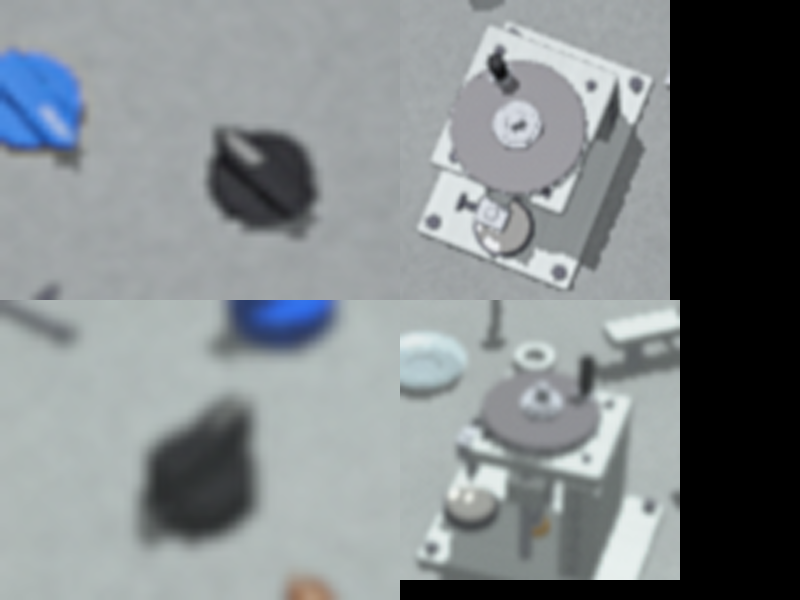

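```bash
cat > h.py <<'E'
import cv2,numpy as np
from cell import read_state,get_image
def load(n): return dict(np.load(n))
def ray(d,px):
    p=cv2.undistortPoints(np.float64(px).reshape(-1,1,2),d["mtx"],d["dist"]).reshape(-1,2)
    T=d["T"]; r=np.c_[p,np.ones(len(p))]@T[:3,:3].T
    return T[:3,3],r
def cast(d,px,z):
    o,r=ray(d,px); return o+r*((z-o[2])/r[:,2])[:,None]
def proj(d,P):
    T=np.linalg.inv(d["T"]); 
    return cv2.projectPoints(np.float64(P).reshape(-1,1,3),cv2.Rodrigues(T[:3,:3])[0],T[:3,3],d["mtx"],d["dist"])[0].reshape(-1,2)
def cloud(d):
    h,w=d["z_map"].shape; u,v=np.meshgrid(np.arange(w),np.arange(h))
    o,r=ray(d,np.c_[u.ravel(),v.ravel()]); return (o+r*d["z_map"].reshape(-1,1)).reshape(h,w,3)
def two(d1,p1,d2,p2):
    o1,r1=ray(d1,[p1]);o2,r2=ray(d2,[p2]);r1=r1[0];r2=r2[0]
    s=np.linalg.lstsq(np.c_[r1,-r2],o2-o1,rcond=None)[0]
    a=o1+r1*s[0];b=o2+r2*s[1]; return (a+b)/2,np.linalg.norm(a-b)
E
python3 - <<'E'
from h import *
for n,c,k in(("top",(230,191),(339,254)),("side",(290,187),(251,287))):
    d=load(n+"0.npz"); P=cloud(d); g=cv2.cvtColor(d["img"],cv2.COLOR_BGR2GRAY).astype(int)
    z=P[:,:,2]
    vv,uu=np.mgrid[:420,:560]
    # wheel : height 155-167, grayish
    near=np.hypot(uu-c[0],vv-c[1])<45
    m=near&(z>156)&(z<167)&(g<175)&(g>90)
    m=m.astype(np.uint8); m=cv2.morphologyEx(m,cv2.MORPH_OPEN,np.ones((3,3)))
    nn,l,st,_=cv2.connectedComponentsWithStats(m); i=1+np.argmax(st[1:,4]); 
    cs,_=cv2.findContours((l==i).astype(np.uint8),cv2.RETR_EXTERNAL,cv2.CHAIN_APPROX_NONE)
    C=cv2.convexHull(max(cs,key=cv2.contourArea)).reshape(-1,2)
    W=cast(d,C,162); print(n,"wheel",cv2.minEnclosingCircle(W[:,:2].astype(np.float32)),st[i], "z med",np.median(z[l==i]))
    near=np.hypot(uu-c[0],vv-c[1])<30
    m=near&(z>170)&(g<70); print(" grip px",np.c_[uu[m],vv[m],g[m],z[m].round()].tolist()[:60])
    m=near&(z>175)&(g>=70); print(" shaft px", uu[m].mean(),vv[m].mean(),m.sum(),z[m].max())
    near=np.hypot(uu-k[0],vv-k[1])<18
    m=near&(g<80); print(" knob", uu[m].mean(),vv[m].mean(),m.sum(),cast(d,[[uu[m].mean(),vv[m].mean()]],15).round(1), "zmax",z[m].max())
E
```

```text
top wheel ((597.554443359375, 114.91508483886719), 52.49159622192383) [ 207  170   45   45 1308] z med 162.86664656589562
 grip px [[222.0, 168.0, 63.0, 206.0], [220.0, 169.0, 67.0, 206.0], [221.0, 169.0, 67.0, 205.0], [222.0, 169.0, 63.0, 204.0], [220.0, 170.0, 64.0, 203.0], [222.0, 170.0, 69.0, 203.0], [223.0, 170.0, 62.0, 207.0], [220.0, 171.0, 60.0, 206.0], [221.0, 171.0, 68.0, 206.0], [222.0, 171.0, 66.0, 208.0], [223.0, 171.0, 50.0, 204.0], [224.0, 171.0, 53.0, 206.0], [220.0, 172.0, 54.0, 207.0], [221.0, 172.0, 53.0, 211.0], [222.0, 172.0, 47.0, 207.0], [223.0, 172.0, 35.0, 203.0], [224.0, 172.0, 31.0, 203.0], [221.0, 173.0, 33.0, 203.0], [222.0, 173.0, 30.0, 201.0], [223.0, 173.0, 22.0, 203.0], [224.0, 173.0, 18.0, 193.0], [225.0, 173.0, 66.0, 184.0], [221.0, 174.0, 50.0, 197.0], [222.0, 174.0, 20.0, 194.0], [223.0, 174.0, 16.0, 195.0], [224.0, 174.0, 15.0, 190.0], [225.0, 174.0, 51.0, 185.0], [222.0, 175.0, 30.0, 188.0], [223.0, 175.0, 18.0, 186.0], [224.0, 175.0, 29.0, 182.0], [225.0, 175.0, 65.0, 177.0], [222.0, 176.0, 65.0, 178.0], [223.0, 176.0, 49.0, 180.0], [224.0, 176
[... 385 characters left out ...]
.0, 202.0], [302.0, 174.0, 69.0, 198.0], [303.0, 174.0, 55.0, 200.0], [304.0, 174.0, 62.0, 205.0], [302.0, 175.0, 64.0, 195.0], [303.0, 175.0, 53.0, 198.0], [304.0, 175.0, 61.0, 193.0], [302.0, 176.0, 61.0, 193.0], [303.0, 176.0, 53.0, 192.0], [304.0, 176.0, 64.0, 191.0], [302.0, 177.0, 58.0, 187.0], [303.0, 177.0, 53.0, 188.0], [304.0, 177.0, 69.0, 184.0], [302.0, 178.0, 55.0, 183.0], [303.0, 178.0, 54.0, 181.0], [302.0, 179.0, 55.0, 178.0], [303.0, 179.0, 55.0, 182.0], [302.0, 180.0, 60.0, 175.0], [303.0, 180.0, 62.0, 177.0]]
 shaft px 297.01785714285717 179.66071428571428 56 1109.1801546505358
 knob 249.77027027027026 288.52027027027026 148 [[ 457.3 -153.    15. ]] zmax 1109.1801546505358
```

```bash
cat >> h.py <<'E'
from scipy.optimize import least_squares
def circ(P,r,loss="soft_l1"):
    f=lambda c:np.hypot(P[:,0]-c[0],P[:,1]-c[1])-r
    s=least_squares(f,P[:,:2].mean(0),loss=loss); return s.x,np.sqrt(np.mean(s.fun**2))
def subedges(d,c0,z,r,n=120,span=8):
    "radial gradient maximum near circle of radius r at height z"
    g=cv2.GaussianBlur(cv2.cvtColor(d["img"],cv2.COLOR_BGR2GRAY),(0,0),0.7).astype(np.float32)
    a=np.linspace(0,2*np.pi,n,endpoint=False); rr=np.arange(r-span,r+span,.5); out=[]
    for t in a:
        P=np.c_[c0[0]+rr*np.cos(t),c0[1]+rr*np.sin(t),np.full(len(rr),z)]
        q=proj(d,P).astype(np.float32)
        v=cv2.remap(g,q[:,0].reshape(1,-1),q[:,1].reshape(1,-1),cv2.INTER_LINEAR)[0]
        G=np.gradient(v); i=np.argmax(np.abs(G)); 
        if abs(G[i])>2: out.append((P[i,0],P[i,1],t,G[i],rr[i]))
    return np.array(out)
E
python3 - <<'E'
from h import *
for n in("top","side"):
    d=load(n+"0.npz")
    c=np.array([597.5,113])
    for _ in range(3):
        E=subedges(d,c,162,52); c,e=circ(E,52)
    print(n,"wheel",c.round(2),e.round(2),len(E))
    c2=c.copy()
    for _ in range(3):
        E=subedges(d,c2,168,18,span=5); c2,e=circ(E,18)
    print("   boss",c2.round(2),e.round(2),len(E))
dt,ds=load("top0.npz"),load("side0.npz")
# grip top (z205) & mid
for z,p in((205,(222,169.5)),): print("grip top cam",cast(dt,[p],z))
print("side top",cast(ds,[(303.3,172.5)],205),"mid",cast(ds,[(303,176)],185))
print(two(dt,(222,169.5),ds,(303.3,172.5)))
# knob hub: white line
P=cloud(dt); g=cv2.cvtColor(dt["img"],cv2.COLOR_BGR2GRAY)
print(g[240:270:1,328:352])
E
```

```text
top wheel [597.36 114.14] 3.6 109
   boss [599.56 115.22] 1.56 120
side wheel [594.65 101.68] 2.45 74
   boss [594.61 109.9 ] 2.56 49
grip top cam [[640.2820254  125.36723673 205.        ]]
side top [[637.67340362 119.58554402 205.        ]] mid [[638.69529911 127.30291568 185.        ]]
(array([640.03877804, 125.78873876, 200.25251914]), np.float64(2.7108072360410844))
[[167 166 165 165 167 165 164 167 167 169 167 166 167 167 166 166 163 162
  163 165 166 164 162 161]
 [169 168 164 164 165 167 166 167 167 168 168 166 168 168 167 166 163 162
  164 166 166 164 162 161]
 [167 167 165 164 165 166 167 166 166 168 167 166 167 167 167 166 163 163
  165 167 165 162 163 164]
 [164 166 165 164 164 165 165 165 166 167 167 165 165 166 166 164 163 163
  166 167 164 160 162 163]
 [162 164 165 165 164 164 165 167 168 167 165 166 166 166 164 163 163 165
  164 165 163 161 161 162]
 [165 165 165 163 155 155 158 157 161 164 163 163 165 165 164 164 167 165
  163 163 161 161 161 163]
 [166 166 167 159 124 116 127 123 133 144 138 134 138 149 153 159 166 166
  166 165 163 163 163 163]
 [166 167 166 157  9
[... 1603 characters left out ...]
62 162 164 165 164 168 162 135 121 121 122 121 122 120 107  97 109
  147 161 162 159 158 161]
 [164 164 163 165 166 166 166 165 160 161 163 163 163 161 155 131 117 127
  154 163 159 158 160 162]
 [162 164 163 164 166 167 165 163 164 165 168 168 167 165 163 159 155 156
  162 162 161 160 163 165]
 [163 164 165 163 164 165 164 162 163 166 167 166 164 163 162 162 162 162
  161 162 164 164 165 167]
 [166 168 165 164 162 164 163 164 166 168 168 165 164 162 161 159 160 161
  160 163 166 166 168 167]
 [167 166 166 164 164 164 162 164 166 168 167 164 163 162 161 158 160 160
  161 161 164 165 166 167]
 [166 164 164 165 164 162 160 160 163 164 165 162 163 163 161 160 160 162
  161 162 164 164 164 166]]
```

Run:
```python
from h import *
A=np.array([166,628.]);B=np.array([640,125.])
for n in("top","side"):
    d=load(n+"0.npz");P=cloud(d);ok=(d["z_map"]>0)
    Q=P[ok]; 
    t=((Q[:,:2]-A)@(B-A))/((B-A)@(B-A)); dist=np.abs(np.cross(Q[:,:2]-A,(B-A)/np.linalg.norm(B-A)))
    for lo in np.arange(.15,1.2,.15):
        m=(t>lo)&(t<lo+.15)&(dist<120)&(Q[:,2]<900); 
        print(n,round(lo,2),np.percentile(Q[m,2],99.5).round() if m.any() else None)
    m=(np.hypot(Q[:,0]-597,Q[:,1]-114)<180)&(Q[:,2]>190); print(n,"tall near wheel",np.round(Q[m][::5]).tolist()[:30])
    m=(np.hypot(Q[:,0]-456,Q[:,1]+150)<120)&(Q[:,2]>45); print(n,"tall near knob",np.round(Q[m]).tolist()[:20])
# knob in top: contour hub at z=20
d=load("top0.npz"); c=np.array([455.,-150.])
g=cv2.cvtColor(d["img"],cv2.COLOR_BGR2GRAY)
for z in(20,):
    for _ in range(3):
        E=subedges(d,c,z,20,span=5); c,e=circ(E,20)
    print("hub",z,c,e,len(E))
w=[(u,v,int(g[v,u])) for v in range(246,253) for u in range(332,341) if g[v,u]>85 and not(v<249 and u<334) and v>=247]
w=np.array([x for x in w if x[0]>=334]); 
L=cast(d,w[:,:2],38); ww=w[:,2]-60.
m=np.average(L[:,:2],axis=0,weights=ww); D=(L[:,:2]-m)*np.sqrt(ww)[:,None]; _,_,V=np.linalg.svd(D); print("line centre",m,"dir",V[0],np.degrees(np.arctan2(V[0][1],V[0][0])))
print("tip", cast(d,[(332.5,246.8)],29))
# groove dark line (shadow of bar edge)
gg=np.array([(335,253),(336,254),(337,255),(338,256),(339,257),(340,258),(341,259.2)]);L=cast(d,gg,20);print(np.polyfit(L[:,0],L[:,1],1),np.degrees(np.arctan2(*(L[0]-L[-1])[[1,0]])))
```

```text
top 0.15 115.0
top 0.3 8.0
top 0.45 202.0
top 0.6 18.0
top 0.75 161.0
top 0.9 204.0
top 1.05 152.0
top 1.2 174.0
top tall near wheel [[644.0, 130.0, 206.0], [641.0, 130.0, 206.0], [639.0, 132.0, 205.0], [639.0, 121.0, 204.0], [637.0, 123.0, 204.0], [634.0, 125.0, 207.0], [633.0, 126.0, 201.0], [633.0, 127.0, 194.0]]
top tall near knob []
side 0.15 113.0
side 0.3 7.0
side 0.45 204.0
side 0.6 16.0
side 0.75 151.0
side 0.9 202.0
side 1.05 150.0
side 1.2 172.0
side tall near wheel [[634.0, 124.0, 208.0], [638.0, 126.0, 201.0], [637.0, 120.0, 203.0], [637.0, 119.0, 200.0], [641.0, 122.0, 193.0], [643.0, 118.0, 192.0]]
side tall near knob []
hub 20 [ 456.93001692 -148.52490576] 1.5332616019125822 119
line centre [ 468.79683199 -139.97707044] dir [-0.75620883 -0.65433035] -139.13110715398068
tip [[ 476.04087294 -132.53816342   29.        ]]
[   0.9111565  -559.25958048] 42.01934589888933<stdin>:6: DeprecationWarning: Arrays of 2-dimensional vectors are deprecated. Use arrays of 3-dimensional vectors instead. (deprecated in NumPy 2.0)
```

carry_out(series=[[[-3,-1.9,-0.4,0,0,-0.06,4],[-6.3,-4,-0.8,0,0,-0.12,4],[-9.7,-6.1,-1.2,0,0,-0.18,4],[-13.1,-8.2,-1.6,0,0,-0.24,4],[-16.4,-10.2,-2,0.0,0,-0.2588,4]]])

```text
clock: 0.52
eef_pos: [299.8, 485.8, 251.1]
tool_rot: [-3.141, -0.0, -3.139]
force: [1.1, 0.8, 0.5]
width: 39.9
```

carry_out(series=[[[-2.8,-2.9,0,0,0,0,4],[-5.6,-5.9,0,0,0,0,4],[-8.4,-8.9,0,0,0,0,4],[-11.2,-11.9,0,0,0,0,4],[-14,-14.9,0,0,0,0,4]]])

```text
clock: 0.93
eef_pos: [439.6, 337.0, 251.1]
tool_rot: [-3.141, -0.0, -3.141]
force: [1.2, 0.0, -0.7]
width: 39.8
```

carry_out(series=[[[-2.8,-2.9,0,0,0,0,4],[-5.6,-5.9,0,0,0,0,4],[-8.4,-8.9,0,0,0,0,4],[-11.2,-11.9,0,0,0,0,4],[-14,-14.9,0,0,0,0,4]]])

```text
clock: 1.35
eef_pos: [579.6, 188.0, 251.0]
tool_rot: [-3.141, -0.001, 3.142]
force: [0.2, 0.5, 0.4]
width: 39.6
```

carry_out(series=[[[-2.5,-2.6,0,0,0,0,4],[-4.5,-4.8,0,0,0,0,4],[-5.9,-6.3,1,0,0,0,4],[-5.9,-6.3,3,0,0,0,4],[-5.9,-6.3,3,0,0,0,4]]])

```text
clock: 1.77
eef_pos: [636.0, 124.2, 217.2]
tool_rot: [-3.139, -0.007, 3.138]
force: [-2.1, 0.7, -0.6]
width: 40.0
```

Run:
```python
from h import *
print(read_state()["eef_pos"])
o=[]
for n,(r,c) in(("side",(150,270)),("top",(140,180))):
    d=get_image(n); np.savez(f"{n}1.npz",**d); o.append(cv2.resize(d["img"][r:r+75,c:c+100],(400,300),interpolation=cv2.INTER_CUBIC))
cv2.imwrite("pics/c1.png",np.hstack(o))
```

```text
[636.00462799 124.18881223 217.22786972]
```

View pics/c1.png

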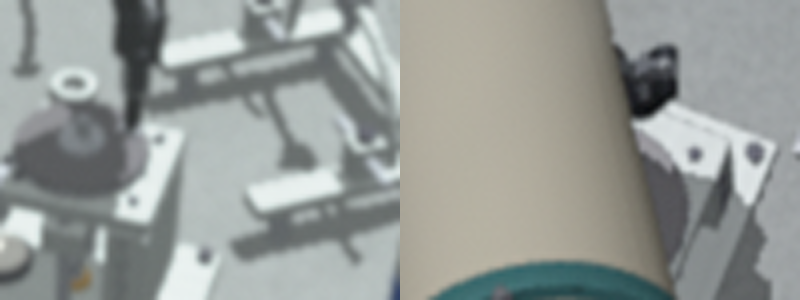

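The side view shows the fingers directly over the grip, near crop (133,90). The arm blocks the top view. Next I lower and close.

carry_out(series=[[[-0.1,0.1,1,0,0,0,4],[-0.1,0.1,2,0,0,0,4],[-0.1,0.1,3,0,0,0,4],[-0.1,0.1,4,0,0,0,4],[-0.1,0.1,4.5,0,0,0,4]]])

```text
clock: 2.28
eef_pos: [637.6, 128.0, 174.4]
tool_rot: [-3.141, -0.003, -3.141]
force: [0.4, -0.4, 0.1]
width: 39.9
```

carry_out(series=[[[0,0,0,0,0,0,2],[0,0,0,0,0,0,1],[0,0,0,0,0,0,0.5],[0,0,0,0,0,0,0.5],[0,0,0,0,0,0,0.5]]])

```text
clock: 2.7
eef_pos: [638.7, 127.0, 176.3]
tool_rot: [-3.141, -0.0, 3.141]
force: [0.1, -2.5, -2.7]
width: 12.1
```

carry_out(series=[[[0,0,0,0,0,0,0.5],[0,0,0,0,0,0,0.5],[0,0,0,0,0,0,0.5]]])

```text
clock: 2.95
eef_pos: [638.7, 127.0, 176.3]
tool_rot: [-3.141, -0.0, 3.141]
force: [-0.0, -3.1, -2.4]
width: 12.0
```

Run:
```python
from h import *
print(read_state())
o=[]
for n,(r,c) in(("side",(140,260)),):
    d=get_image(n); o.append(cv2.resize(d["img"][r:r+75,c:c+100],(800,600),interpolation=cv2.INTER_CUBIC))
cv2.imwrite("pics/c2.png",np.hstack(o))
```

```text
{'clock': 2.95, 'qpos': array([-0.2436513 ,  0.68797791,  0.00654187,  1.56877353, -0.00426309,
        0.88535181,  1.33440028]), 'qd': array([-0.0017382 , -0.00023711, -0.00074529,  0.00117469,  0.0008002 ,
        0.00017592, -0.00040415]), 'tau': array([-2.20432498e+00, -5.97549605e+01, -1.10188443e+00, -1.93022668e+01,
       -8.41624774e-01, -3.59960021e-01,  2.84274647e-03]), 'eef_pos': array([638.68253812, 126.98388606, 176.25155012]), 'tool_rot': array([-3.14064587e+00, -2.79359243e-04,  3.14109347e+00]), 'force': array([-0.01966147, -3.08894485, -2.35862759]), 'torque': array([-0.70552239,  0.07453426,  0.01201562]), 'width': 12.036773444657843}
```

View pics/c2.png

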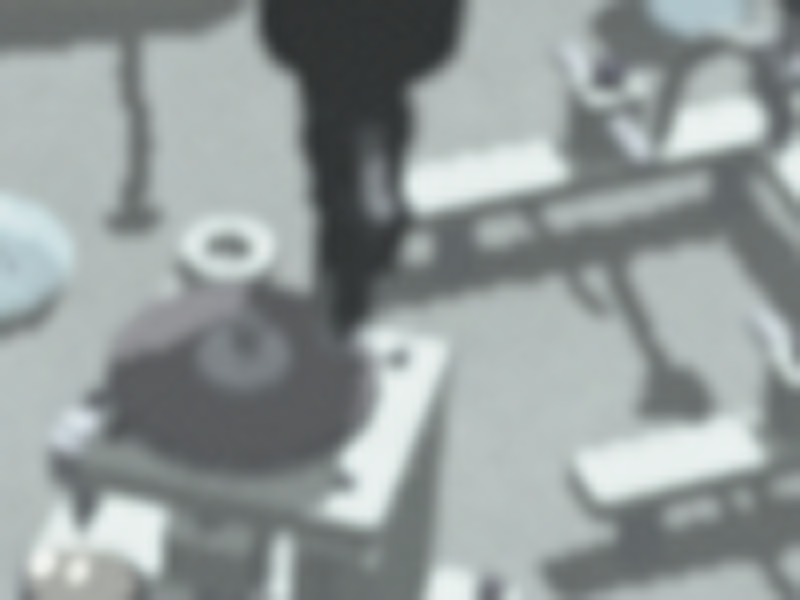

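```bash
cat > rows.py <<'E'
import numpy as np,sys
def rows(th0,step,n=5,r=42,corr=(0,0)):
    for k in range(1,n+1):
        t=th0-step*k; f=k/n
        print([round(-(r*(np.cos(t)-np.cos(th0))+corr[0]*f)/10,2),round((r*(np.sin(t)-np.sin(th0))+corr[1]*f)/10,2),0,0,0,0,0.5],end=", ")
    print("end theta",t)
if __name__=="__main__": 
    a=list(map(float,sys.argv[1:])); rows(a[0],a[1],corr=tuple(a[2:4]) if len(a)>2 else (0,0))
E
python3 rows.py .292 .16
```

```text
[np.float64(-0.14), np.float64(-0.66), 0, 0, 0, 0, 0.5], [np.float64(-0.18), np.float64(-1.33), 0, 0, 0, 0, 0.5], [np.float64(-0.1), np.float64(-1.99), 0, 0, 0, 0, 0.5], [np.float64(0.07), np.float64(-2.64), 0, 0, 0, 0, 0.5], [np.float64(0.35), np.float64(-3.25), 0, 0, 0, 0, 0.5], end theta -0.508
```

carry_out(series=[[[-0.14,-0.66,0,0,0,0,0.5],[-0.18,-1.33,0,0,0,0,0.5],[-0.1,-1.99,0,0,0,0,0.5],[0.07,-2.64,0,0,0,0,0.5],[0.35,-3.25,0,0,0,0,0.5]]])

```text
clock: 3.42
eef_pos: [636.0, 94.7, 176.3]
tool_rot: [3.141, 0.002, 3.141]
force: [2.8, 1.8, -5.3]
width: 11.7
```

```bash
sed -i 's/round(\(.*\)\/10,2),round(\(.*\)\/10,2),0/float(round(\1\/10,2)),float(round(\2\/10,2)),0/' rows.py; python3 rows.py -.508 .2; python3 rows.py -1.508 .25
```

```text
[0.48, -0.69, 0, 0, 0, 0, 0.5], [1.09, -1.27, 0, 0, 0, 0, 0.5], [1.79, -1.72, 0, 0, 0, 0, 0.5], [2.58, -2.01, 0, 0, 0, 0, 0.5], [3.41, -2.15, 0, 0, 0, 0, 0.5], end theta -1.508
[1.05, 0.07, 0, 0, 0, 0, 0.5], [2.04, 0.39, 0, 0, 0, 0, 0.5], [2.93, 0.95, 0, 0, 0, 0, 0.5], [3.65, 1.71, 0, 0, 0, 0, 0.5], [4.16, 2.62, 0, 0, 0, 0, 0.5], end theta -2.758
```

carry_out(series=[[[0.48,-0.69,0,0,0,0,0.5],[1.09,-1.27,0,0,0,0,0.5],[1.79,-1.72,0,0,0,0,0.5],[2.58,-2.01,0,0,0,0,0.5],[3.41,-2.15,0,0,0,0,0.5]]])

```text
clock: 3.83
eef_pos: [600.3, 72.1, 176.3]
tool_rot: [-3.14, -0.0, 3.14]
force: [2.7, 0.3, -5.8]
width: 12.6
```

carry_out(series=[[[1.05,0.07,0,0,0,0,0.5],[2.04,0.39,0,0,0,0,0.5],[2.93,0.95,0,0,0,0,0.5],[3.65,1.71,0,0,0,0,0.5],[4.16,2.62,0,0,0,0,0.5]]])

```text
clock: 4.25
eef_pos: [558.9, 100.3, 176.3]
tool_rot: [-3.141, 0.0, 3.141]
force: [5.3, -0.5, -10.2]
width: 11.9
```

```bash
python3 rows.py -2.758 .25;python3 rows.py -4.008 .22
```

```text
[0.27, 1.01, 0, 0, 0, 0, 0.5], [0.28, 2.06, 0, 0, 0, 0, 0.5], [0.03, 3.08, 0, 0, 0, 0, 0.5], [-0.47, 4.0, 0, 0, 0, 0, 0.5], [-1.17, 4.77, 0, 0, 0, 0, 0.5], end theta -4.008
[-0.76, 0.52, 0, 0, 0, 0, 0.5], [-1.62, 0.85, 0, 0, 0, 0, 0.5], [-2.53, 1.0, 0, 0, 0, 0, 0.5], [-3.45, 0.93, 0, 0, 0, 0, 0.5], [-4.34, 0.68, 0, 0, 0, 0, 0.5], end theta -5.1080000000000005
```

carry_out(series=[[[0.27,1.01,0,0,0,0,0.5],[0.28,2.06,0,0,0,0,0.5],[0.03,3.08,0,0,0,0,0.5],[-0.47,4.0,0,0,0,0,0.5],[-1.17,4.77,0,0,0,0,0.5]]])

```text
clock: 4.67
eef_pos: [571.3, 146.2, 176.2]
tool_rot: [-3.138, -0.001, 3.141]
force: [4.4, -9.0, -5.2]
width: 11.6
```

carry_out(series=[[[-0.76,0.52,0,0,0,0,0.5],[-1.62,0.85,0,0,0,0,0.5],[-2.53,1.0,0,0,0,0,0.5],[-3.45,0.93,0,0,0,0,0.5],[-4.34,0.68,0,0,0,0,0.5]]])

```text
clock: 5.08
eef_pos: [612.2, 154.0, 176.2]
tool_rot: [-3.139, -0.006, -3.141]
force: [-3.7, -3.9, 0.5]
width: 11.7
```

```bash
python3 rows.py -5.108 .2;python3 rows.py -6.108 .08
```

```text
[-0.74, -0.4, 0, 0, 0, 0, 0.5], [-1.38, -0.94, 0, 0, 0, 0, 0.5], [-1.91, -1.59, 0, 0, 0, 0, 0.5], [-2.29, -2.34, 0, 0, 0, 0, 0.5], [-2.52, -3.14, 0, 0, 0, 0, 0.5], end theta -6.108
[-0.05, -0.33, 0, 0, 0, 0, 0.5], [-0.06, -0.67, 0, 0, 0, 0, 0.5], [-0.06, -1.0, 0, 0, 0, 0, 0.5], [-0.02, -1.34, 0, 0, 0, 0, 0.5], [0.04, -1.67, 0, 0, 0, 0, 0.5], end theta -6.508
```

carry_out(series=[[[-0.74,-0.4,0,0,0,0,0.5],[-1.38,-0.94,0,0,0,0,0.5],[-1.91,-1.59,0,0,0,0,0.5],[-2.29,-2.34,0,0,0,0,0.5],[-2.52,-3.14,0,0,0,0,0.5]]])

```text
clock: 5.5
eef_pos: [639.6, 123.9, 176.2]
tool_rot: [3.14, -0.001, -3.141]
force: [-4.3, 3.0, -1.6]
width: 12.4
```

carry_out(series=[[[-0.05,-0.33,0,0,0,0,0.5],[-0.06,-0.67,0,0,0,0,0.5],[-0.06,-1.0,0,0,0,0,0.5],[-0.02,-1.34,0,0,0,0,0.5],[0.04,-1.67,0,0,0,0,0.5]]])

```text
clock: 5.92
eef_pos: [640.1, 106.8, 176.3]
tool_rot: [3.141, 0.002, -3.141]
force: [-0.8, 2.1, -4.5]
width: 12.0
```

```bash
python3 rows.py -6.508 .04
```

```text
[0.04, -0.16, 0, 0, 0, 0, 0.5], [0.09, -0.32, 0, 0, 0, 0, 0.5], [0.14, -0.48, 0, 0, 0, 0, 0.5], [0.2, -0.64, 0, 0, 0, 0, 0.5], [0.27, -0.79, 0, 0, 0, 0, 0.5], end theta -6.708
```

Still free at −6.8 rad of travel (6.5 to 7 expected), so I keep going, more slowly.

carry_out(series=[[[0.04,-0.16,0,0,0,0,0.5],[0.09,-0.32,0,0,0,0,0.5],[0.14,-0.48,0,0,0,0,0.5],[0.2,-0.64,0,0,0,0,0.5],[0.27,-0.79,0,0,0,0,0.5]]])

```text
clock: 6.33
eef_pos: [637.5, 98.1, 176.3]
tool_rot: [-3.141, 0.002, 3.141]
force: [3.2, 1.2, -6.2]
width: 12.0
```

```bash
python3 rows.py -6.708 .04
```

```text
[0.07, -0.15, 0, 0, 0, 0, 0.5], [0.15, -0.3, 0, 0, 0, 0, 0.5], [0.23, -0.45, 0, 0, 0, 0, 0.5], [0.32, -0.59, 0, 0, 0, 0, 0.5], [0.42, -0.73, 0, 0, 0, 0, 0.5], end theta -6.908
```

carry_out(series=[[[0.07,-0.15,0,0,0,0,0.5],[0.15,-0.3,0,0,0,0,0.5],[0.23,-0.45,0,0,0,0,0.5],[0.32,-0.59,0,0,0,0,0.5],[0.42,-0.73,0,0,0,0,0.5]]])

```text
clock: 6.75
eef_pos: [636.9, 97.1, 176.5]
tool_rot: [3.134, 0.01, -3.139]
force: [14.0, 13.4, -15.9]
width: 12.0
```

```bash
python3 rows.py -6.908 .04; python3 -c "
from h import *
print(read_state())"
```

```text
[0.1, -0.13, 0, 0, 0, 0, 0.5], [0.21, -0.26, 0, 0, 0, 0, 0.5], [0.32, -0.39, 0, 0, 0, 0, 0.5], [0.43, -0.51, 0, 0, 0, 0, 0.5], [0.56, -0.63, 0, 0, 0, 0, 0.5], end theta -7.1080000000000005
{'clock': 6.75, 'qpos': array([-0.1901157 ,  0.67258825, -0.00242757,  1.601658  , -0.00592621,
        0.85581746,  1.38553585]), 'qd': array([ 0.01743991, -0.01589161, -0.01372008,  0.0322563 , -0.00757537,
       -0.0463996 ,  0.0212146 ]), 'tau': array([ 6.93968698e+00, -6.53754902e+01,  7.15970457e+00, -1.31946990e+01,
        2.58863837e+00,  5.41659102e+00, -3.24602367e-02]), 'eef_pos': array([636.94063987,  97.09336502, 176.45842916]), 'tool_rot': array([ 3.13354241,  0.01020751, -3.13874781]), 'force': array([ 14.02746266,  13.42411496, -15.86808219]), 'torque': array([ 2.75600182, -2.91389982,  0.01321588]), 'width': 11.990620247246754}
```

carry_out(series=[[[0,0,0,0,0,0,0.5],[0,0,0,0,0,0,0.5],[0,0,0,0,0,0,0.5],[-0.2,0.3,0,0,0,0,0.5],[-0.2,0.3,0,0,0,0,0.5]]])

```text
clock: 7.17
eef_pos: [637.1, 97.3, 176.4]
tool_rot: [3.138, 0.005, -3.14]
force: [7.2, 6.6, -10.4]
width: 12.1
```

carry_out(series=[[[0,0,0,0,0,0,2],[0,0,0,0,0,0,4],[0,0,0,0,0,0,4],[0,0,0,0,0,0,4],[0,0,0,0,0,0,4]]])

```text
clock: 7.58
eef_pos: [634.5, 93.5, 176.7]
tool_rot: [-3.141, 0.0, 3.141]
force: [-0.3, -0.2, -0.1]
width: 40.3
```

Run:
```python
from h import *
P=np.array([(638.7,127),(636,94.7),(600.3,72.1),(558.9,100.3),(571.3,146.2),(612.2,154),(639.6,123.9),(640.1,106.8),(637.5,98.1)])
c,e=circ(P,42);print(c,e,np.hypot(*(P-c).T))
s=least_squares(lambda v:np.hypot(P[:,0]-v[0],P[:,1]-v[1])-v[2],[598,114,42]);print(s.x)
print(np.arctan2(97.1-c[1],636.9-c[0]))
```

```text
[598.69073967 114.16491859] 0.08640743852576664 [42.01761806 42.0816345  42.09568974 42.13714431 42.14853569 42.06345
 42.05162769 42.05911158 42.00286058]
[598.63394546 114.1620912   42.09504962]
-0.42003735347659166
```

At the stop, the measured circle fits r = 42 within 0.1 mm, with centre y = 114.16 and grip angle −0.42 rad, so the nose has to point at 2.72 rad. Next I rise and go to the knob.

carry_out(series=[[[0,0,-2,0,0,0,4],[0,0,-4.5,0,0,0,4],[0,0,-6,0,0,0.12,5],[1.5,-2.4,-6,0,0,0.24,5],[3.5,-5,-6,0,0,0.36,5]]])

```text
clock: 8.0
eef_pos: [601.0, 45.7, 237.6]
tool_rot: [3.139, 0.003, 2.779]
force: [-0.5, -1.0, -0.1]
width: 50.0
```

```bash
cat > go.py <<'E'
# python3 go.py X Y Z yaw grip nrows : rows in tool axes from measured pose, split in calls of 5
from h import *
from scipy.spatial.transform import Rotation as R
import sys
X,Y,Z,yaw,g=map(float,sys.argv[1:6]); n=int(sys.argv[6])
s=read_state(); R0=R.from_euler("xyz",s["tool_rot"]); R1=R.from_euler("xyz",[np.pi,0,yaw])
d=R0.inv().apply(np.array([X,Y,Z])-s["eef_pos"])/10; w=(R0.inv()*R1).as_rotvec()
print(s["eef_pos"].round(2),s["tool_rot"].round(4),s["force"].round(1),s["width"].round(1))
for k in range(1,n+1): print([float(round(v,3)) for v in np.r_[d*k/n,w*k/n,g]],end=", ")
E
python3 go.py 456.5 -149 140 0.717 5 17
```

```text
Traceback (most recent call last):
  File "go.py", line 8, in <module>
    print(s["eef_pos"].round(2),s["tool_rot"].round(4),s["force"].round(1),s["width"].round(1))
                                                                           ^^^^^^^^^^^^^^^^
AttributeError: 'float' object has no attribute 'round'
```

```bash
sed -i 's/,s\["width"\].round(1))/,s["width"])/; s/range(1,n+1)/range(1,min(n,5)+1)/' go.py
python3 go.py 456.5 -149 140 0.717 5 17
```

```text
[601.02  45.73 237.6 ] [3.1386 0.0034 2.7793] [-0.5 -1.  -0.1] 49.95212998009368
[0.391, -1.374, 0.569, 0.0, -0.0, 0.121, 5.0], [0.782, -2.748, 1.137, 0.001, -0.0, 0.243, 5.0], [1.173, -4.122, 1.706, 0.001, -0.0, 0.364, 5.0], [1.564, -5.496, 2.275, 0.001, -0.0, 0.485, 5.0], [1.955, -6.871, 2.843, 0.002, -0.0, 0.607, 5.0],
```

carry_out(series=[[[0.4,-1.8,0,0,0,0.12,5],[0.8,-3.6,0,0,0,0.24,5],[1.4,-5.4,1,0,0,0.36,5],[2,-7.2,1.7,0,0,0.485,5],[2.6,-9,2.5,0,0,0.607,5]]])

```text
clock: 8.42
eef_pos: [542.9, -31.8, 211.6]
tool_rot: [3.141, 0.0, 2.168]
force: [1.0, 0.4, -0.7]
width: 50.1
```

```bash
python3 go.py 456.5 -149 140 0.717 5 12
```

```text
[542.9  -31.82 211.61] [3.1408e+00 5.0000e-04 2.1681e+00] [ 1.   0.4 -0.7] 50.10404146308478
[-0.402, -1.145, 0.596, 0.0, -0.0, 0.121, 5.0], [-0.804, -2.29, 1.192, 0.0, -0.0, 0.242, 5.0], [-1.207, -3.435, 1.788, 0.0, -0.0, 0.363, 5.0], [-1.609, -4.58, 2.384, 0.0, -0.0, 0.484, 5.0], [-2.011, -5.725, 2.98, 0.0, -0.0, 0.605, 5.0],
```

carry_out(series=[[[-0.4,-1.15,0.6,0,0,0.12,5],[-0.8,-2.3,1.2,0,0,0.24,5],[-1.2,-3.45,1.8,0,0,0.36,5],[-1.6,-4.6,2.4,0,0,0.485,5],[-2,-5.7,3,0,0,0.605,5]]])

```text
clock: 8.83
eef_pos: [507.5, -80.4, 181.4]
tool_rot: [3.141, -0.0, 1.563]
force: [-0.4, -0.7, -0.2]
width: 49.9
```

```bash
python3 go.py 456.5 -149 140 0.717 5 7
```

```text
[507.48 -80.37 181.44] [ 3.1411e+00 -1.0000e-04  1.5631e+00] [-0.4 -0.7 -0.2] 49.897127136058366
[-0.986, -0.721, 0.592, 0.0, -0.0, 0.121, 5.0], [-1.972, -1.442, 1.183, 0.0, -0.0, 0.242, 5.0], [-2.958, -2.163, 1.775, 0.0, -0.0, 0.363, 5.0], [-3.944, -2.884, 2.366, 0.0, -0.0, 0.483, 5.0], [-4.93, -3.605, 2.958, 0.0, -0.0, 0.604, 5.0],
```

carry_out(series=[[[-1,-0.7,0.6,0,0,0.12,5],[-2,-1.4,1.2,0,0,0.24,5],[-3,-2.15,1.8,0,0,0.36,5],[-4,-2.9,2.4,0,0,0.485,5],[-5,-3.6,3,0,0,0.605,5]]])

```text
clock: 9.25
eef_pos: [471.5, -130.2, 151.4]
tool_rot: [3.141, -0.0, 0.958]
force: [0.2, 0.8, -0.0]
width: 49.8
```

```bash
python3 go.py 456.5 -149 100 0.717 5 5
python3 - <<'E'
from h import *
o=[]
for n,(r,c) in(("side",(150,250)),("top",(150,180))):
    d=get_image(n); np.savez(f"{n}2.npz",**d); o.append(cv2.resize(d["img"][r:r+75,c:c+100],(400,300),interpolation=cv2.INTER_CUBIC))
o2=[]
for n,(r,c) in(("side",(240,200)),("top",(220,290))):
    d=load(f"{n}2.npz"); o2.append(cv2.resize(d["img"][r:r+75,c:c+100],(400,300),interpolation=cv2.INTER_CUBIC))
cv2.imwrite("pics/c3.png",np.vstack([np.hstack(o),np.hstack(o2)]))
E
```

```text
[ 471.52 -130.17  151.41] [ 3.1412e+00 -4.0000e-04  9.5850e-01] [ 0.2  0.8 -0. ] 49.83173542575298
[-0.481, -0.03, 1.028, 0.0, -0.0, 0.048, 5.0], [-0.963, -0.06, 2.056, 0.0, -0.0, 0.097, 5.0], [-1.444, -0.089, 3.084, 0.0, -0.0, 0.145, 5.0], [-1.926, -0.119, 4.112, 0.0, -0.0, 0.193, 5.0], [-2.407, -0.149, 5.14, 0.0, -0.0, 0.241, 5.0],
```

View pics/c3.png

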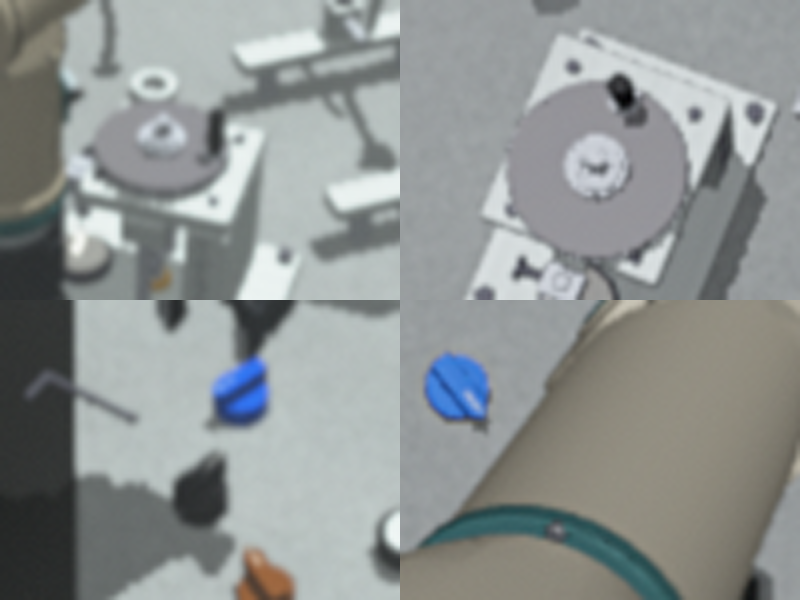

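Run:
```python
from h import *
for n in("top0","side0","top2","side2"):
    d=load(n+".npz")
    c=np.array([597.5,114.])
    for _ in range(5):
        E=subedges(d,c,162,52,n=180,span=5); keep=np.abs(np.hypot(E[:,0]-c[0],E[:,1]-c[1])-52)<4
        # wheel darker than plate: gradient positive outward
        E=E[keep&(E[:,3]>0)] if n[0]=="t" else E[keep]
        c,e=circ(E,52)
    print(n,"wheel",c.round(2),e.round(2),len(E))
    # bright blob boss
    g=cv2.cvtColor(d["img"],cv2.COLOR_BGR2GRAY)
    q=proj(d,[[c[0],c[1],168]])[0]; vv,uu=np.mgrid[:420,:560]
    m=((np.hypot(uu-q[0],vv-q[1])<11)&(g>165)).astype(np.uint8)
    cs,_=cv2.findContours(m,cv2.RETR_EXTERNAL,cv2.CHAIN_APPROX_NONE)
    h=cv2.convexHull(max(cs,key=cv2.contourArea)).reshape(-1,2)
    print("   bossblob",cv2.minEnclosingCircle(cast(d,h,168)[:,:2].astype(np.float32)))
    P=cloud(d); 
    m=(np.hypot(P[:,:,0]-598,P[:,:,1]-114)<60)&(P[:,:,2]>190)&(P[:,:,2]<215)&(g<90)
    print("   grip top px",uu[m].mean(),vv[m].mean(),cast(d,[[uu[m].mean(),vv[m].mean()]],203))
```

```text
top0 wheel [597.01 113.79] 1.45 121
   bossblob ((600.0447387695312, 115.71946716308594), 18.527320861816406)
   grip top px 221.93333333333334 171.2 [[636.93812217 125.7612852  203.        ]]
side0 wheel [597.27 111.45] 2.22 66
   bossblob ((598.5128173828125, 121.72063446044922), 20.164531707763672)
   grip top px 303.3333333333333 174.16666666666666 [[637.1504514  114.19525331 203.        ]]
top2 wheel [596.93 114.07] 1.55 117
   bossblob ((600.0343017578125, 115.39019012451172), 18.251935958862305)
   grip top px 234.6 171.86666666666667 [[634.74528809  97.97344486 203.        ]]
side2 wheel [595.41 116.96] 2.16 66
   bossblob ((600.1739501953125, 120.46154022216797), 21.26285743713379)
   grip top px 303.7142857142857 179.85714285714286 [[634.79502644  87.89800838 203.        ]]
```

carry_out(series=[[[-0.48,0,1.6,0,0,0.05,4],[-0.96,-0.05,3.2,0,0,0.1,4],[-1.44,-0.05,4.8,0,0,0.145,4],[-1.92,-0.08,6.5,0,0,0.19,4],[-2.35,-0.1,8,0,0,0.238,4]]])

```text
clock: 9.77
eef_pos: [458.5, -147.7, 70.9]
tool_rot: [3.141, -0.001, 0.729]
force: [0.7, -0.1, -0.3]
width: 40.0
```

```bash
python3 go.py 456.9 -148.5 23.5 0.72 4 5
python3 - <<'E'
from h import *
o=[]
for n,(r,c) in(("side",(250,205)),):
    d=get_image(n); o.append(cv2.resize(d["img"][r:r+75,c:c+100],(800,600),interpolation=cv2.INTER_CUBIC))
cv2.imwrite("pics/c4.png",np.hstack(o))
E
```

```text
[ 458.51 -147.73   70.89] [ 3.1414e+00 -1.4000e-03  7.2930e-01] [ 0.7 -0.1 -0.3] 39.96994406872609
[-0.035, -0.01, 0.948, 0.0, -0.0, 0.002, 4.0], [-0.071, -0.02, 1.895, 0.0, -0.001, 0.004, 4.0], [-0.106, -0.03, 2.843, 0.0, -0.001, 0.006, 4.0], [-0.142, -0.041, 3.791, 0.0, -0.001, 0.007, 4.0], [-0.177, -0.051, 4.739, 0.0, -0.001, 0.009, 4.0],
```

View pics/c4.png

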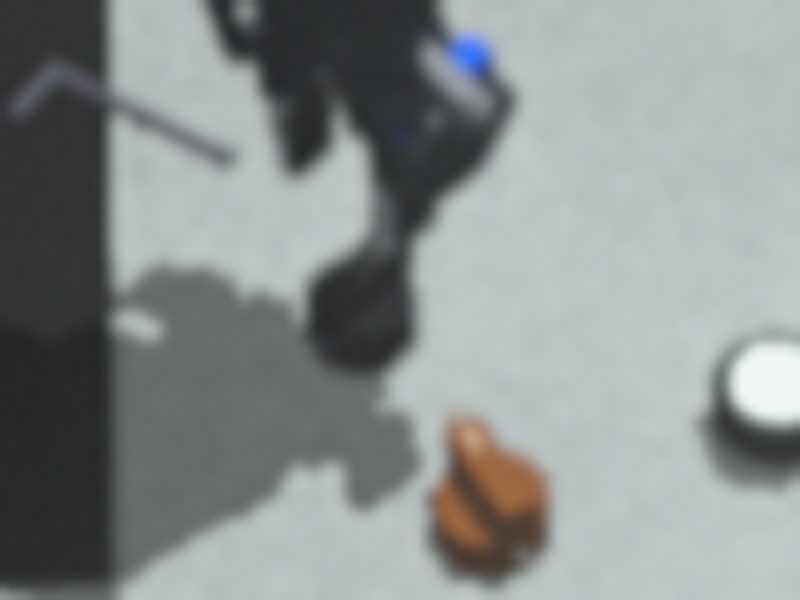

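The fingers straddle the black knob, which sits at crop (360,310) between them. The brown decoy is clear. I descend and close.

carry_out(series=[[[-0.05,-0.02,1.2,0,0,0,4],[-0.1,-0.04,2.4,0,0,0,4],[-0.18,-0.05,3.6,0,0,0.01,4],[-0.18,-0.05,4.5,0,0,0.01,4],[-0.18,-0.05,4.7,0,0,0.01,4]]])

```text
clock: 10.23
eef_pos: [456.4, -148.4, 23.7]
tool_rot: [-3.14, -0.001, 0.72]
force: [-0.5, 0.5, 0.3]
width: 40.7
```

carry_out(series=[[[0,0,0,0,0,0,2.5],[0,0,0,0,0,0,1.5],[0,0,0,0,0,0,0.5],[0,0,0,0,0,0,0.5],[0,0,0,0,0,0,0.5]]])

```text
clock: 10.65
eef_pos: [456.6, -149.3, 25.0]
tool_rot: [3.14, -0.001, 0.717]
force: [0.2, 0.7, 6.0]
width: 12.4
```

```bash
python3 go.py 456.9 -148.5 60 0.72 0.5 5
```

```text
[ 456.61 -149.31   25.04] [ 3.1404e+00 -9.0000e-04  7.1710e-01] [0.2 0.7 6. ] 12.436041511665662
[0.016, -0.008, -0.699, 0.0, -0.0, -0.001, 0.5], [0.031, -0.015, -1.399, 0.0, -0.0, -0.001, 0.5], [0.047, -0.023, -2.098, 0.001, -0.001, -0.002, 0.5], [0.062, -0.03, -2.797, 0.001, -0.001, -0.002, 0.5], [0.078, -0.038, -3.496, 0.001, -0.001, -0.003, 0.5],
```

carry_out(series=[[[0,0,0,0,0,0,0.5],[0,0,0,0,0,0,0.5],[0,0,-1,0,0,0,0.5],[0,0,-3,0,0,0,0.5],[0,0,-6,0,0,0,0.5]]])

```text
clock: 11.07
eef_pos: [454.5, -148.6, 83.6]
tool_rot: [-3.138, 0.002, 0.716]
force: [0.3, 0.1, 0.0]
width: 12.4
```

```bash
python3 go.py 545 15 265 2.72 0.5 16;  python3 - <<'E'
from h import *
o=[]
for n,(r,c) in(("side",(220,205)),):
    d=get_image(n); o.append(cv2.resize(d["img"][r:r+75,c:c+100],(800,600),interpolation=cv2.INTER_CUBIC))
cv2.imwrite("pics/c5.png",np.hstack(o))
E
```

```text
[ 454.46 -148.62   83.59] [-3.1378e+00  2.2000e-03  7.1650e-01] [0.3 0.1 0. ] 12.39382192215686
[1.096, -0.404, -1.135, -0.0, -0.0, -0.125, 0.5], [2.192, -0.808, -2.269, -0.001, -0.0, -0.25, 0.5], [3.287, -1.212, -3.404, -0.001, -0.0, -0.376, 0.5], [4.383, -1.615, -4.539, -0.001, -0.001, -0.501, 0.5], [5.479, -2.019, -5.674, -0.001, -0.001, -0.626, 0.5],
```

View pics/c5.png

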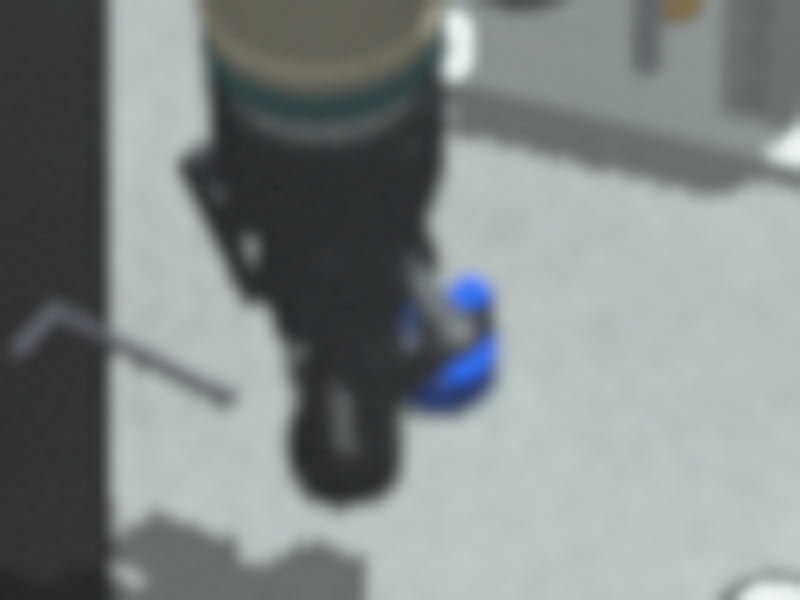

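The knob is lifted, hanging under the fingers at crop (345,450). Now I carry it over.

carry_out(series=[[[0.5,-0.2,-2,0,0,-0.12,0.5],[1.5,-0.5,-5,0,0,-0.245,0.5],[2.7,-1,-8.5,0,0,-0.365,0.5],[3.8,-1.4,-12,0,0,-0.49,0.5],[4.9,-1.8,-15,0,0,-0.61,0.5]]])

```text
clock: 11.53
eef_pos: [481.2, -103.2, 236.5]
tool_rot: [3.141, 0.001, 1.333]
force: [0.4, -0.3, -0.4]
width: 12.5
```

```bash
python3 go.py 585 85 235 2.72 0.5 12
```

```text
[ 481.22 -103.16  236.45] [3.1406e+00 6.0000e-04 1.3326e+00] [ 0.4 -0.3 -0.4] 12.490665619885325
[1.728, 0.47, 0.012, 0.0, 0.0, -0.116, 0.5], [3.456, 0.941, 0.023, 0.0, 0.0, -0.231, 0.5], [5.183, 1.411, 0.035, 0.0, 0.0, -0.347, 0.5], [6.911, 1.881, 0.046, 0.0, 0.0, -0.462, 0.5], [8.639, 2.352, 0.058, 0.0, 0.0, -0.578, 0.5],
```

carry_out(series=[[[1.7,0.5,0,0,0,-0.12,0.5],[3.45,0.95,0,0,0,-0.24,0.5],[5.2,1.4,0,0,0,-0.36,0.5],[6.9,1.9,0,0,0,-0.48,0.5],[8.6,2.35,0,0,0,-0.6,0.5]]])

```text
clock: 11.95
eef_pos: [524.9, -24.7, 234.5]
tool_rot: [3.141, -0.0, 1.933]
force: [0.4, -0.1, -1.7]
width: 12.1
```

```bash
python3 go.py 597.9 113.8 238 2.72 0.5 7
```

```text
[524.9  -24.7  234.46] [ 3.1412e+00 -1.0000e-04  1.9329e+00] [ 0.4 -0.1 -1.7] 12.066191297755722
[1.481, 1.676, -0.05, 0.0, 0.0, -0.112, 0.5], [2.962, 3.352, -0.099, 0.0, 0.0, -0.225, 0.5], [4.442, 5.029, -0.149, 0.0, 0.0, -0.337, 0.5], [5.923, 6.705, -0.199, 0.0, 0.0, -0.45, 0.5], [7.404, 8.381, -0.249, 0.0, 0.0, -0.562, 0.5],
```

carry_out(series=[[[1.5,1.7,-0.2,0,0,-0.112,0.5],[3,3.4,-0.4,0,0,-0.225,0.5],[4.45,5,-0.4,0,0,-0.337,0.5],[5.9,6.7,-0.4,0,0,-0.45,0.5],[7.4,8.4,-0.4,0,0,-0.562,0.5]]])

```text
clock: 12.37
eef_pos: [577.8, 73.8, 238.3]
tool_rot: [-3.141, -0.0, 2.494]
force: [0.7, -0.5, 0.4]
width: 12.1
```

```bash
python3 go.py 597.9 113.8 236 2.72 0.5 3
```

```text
[577.8   73.84 238.27] [-3.1415e+00 -1.0000e-04  2.4942e+00] [ 0.7 -0.5  0.4] 12.106428196176347
[0.269, 1.467, 0.075, -0.0, -0.0, -0.075, 0.5], [0.538, 2.933, 0.151, -0.0, -0.0, -0.151, 0.5], [0.807, 4.4, 0.226, -0.0, -0.0, -0.226, 0.5],
```

carry_out(series=[[[0.27,1.5,0.1,0,0,-0.075,0.5],[0.54,2.9,0.15,0,0,-0.151,0.5],[0.81,4.4,0.2,0,0,-0.226,0.5],[0.81,4.4,0.2,0,0,-0.226,0.5],[0.81,4.4,0.2,0,0,-0.226,0.5]]])

```text
clock: 12.78
eef_pos: [597.5, 113.1, 235.9]
tool_rot: [-3.141, -0.001, 2.714]
force: [-0.1, -0.3, -0.4]
width: 12.2
```

```bash
python3 go.py 597.9 113.8 215 2.72 0.5 3;  python3 - <<'E'
from h import *
o=[]
for n,(r,c) in(("side",(145,250)),("top",(150,180))):
    d=get_image(n);np.savez(f"{n}6.npz",**d); o.append(cv2.resize(d["img"][r:r+75,c:c+100],(400,300) if n=="top" else (800,600),interpolation=cv2.INTER_CUBIC))
cv2.imwrite("pics/c6.png",o[0]);cv2.imwrite("pics/c6t.png",o[1])
E
```

```text
[597.49 113.11 235.86] [-3.1411e+00 -9.0000e-04  2.7140e+00] [-0.1 -0.3 -0.4] 12.205596257010281
[-0.003, 0.027, 0.695, -0.0, -0.0, -0.002, 0.5], [-0.007, 0.054, 1.391, -0.0, -0.001, -0.004, 0.5], [-0.01, 0.081, 2.086, -0.0, -0.001, -0.006, 0.5],
```

View pics/c6.png

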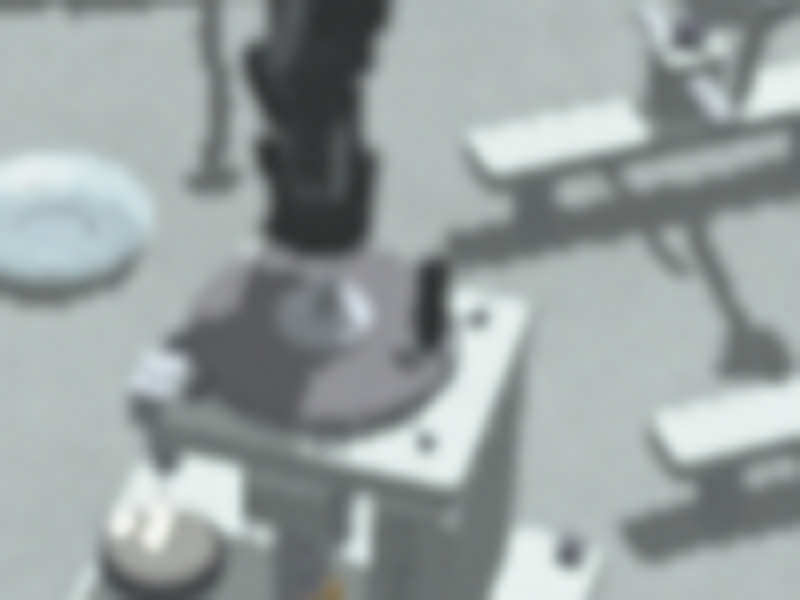

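View pics/c6t.png

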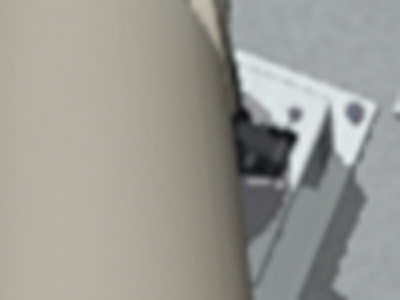

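Run:
```python
from h import *
d=load("side6.npz");d2=load("side2.npz")
g=cv2.cvtColor(d["img"],cv2.COLOR_BGR2GRAY).astype(float);g2=cv2.cvtColor(d2["img"],cv2.COLOR_BGR2GRAY).astype(float)
ax=proj(d,[[597.5,113.1,z] for z in (211,216,221,226,230)]);print(ax.round(2))
def cross(p,u,lev):
    i=np.where((p[:-1]-lev)*(p[1:]-lev)<0)[0]; return [round(float(u+k+(lev-p[k])/(p[k+1]-p[k])),2) for k in i]
for v in range(164,177): print(v,cross(g[v,275:305],275,100), )
print("shaft/wheel in side2"); 
print(proj(d,[[597.5,114.1,z] for z in (162,168,173,186)]).round(2))
np.set_printoptions(linewidth=250)
print(g2[174:198,268:312].astype(int))
```

```text
[[290.27 173.  ]
 [290.31 171.69]
 [290.36 170.38]
 [290.4  169.05]
 [290.44 167.99]]
164 [281.79, 295.87]
165 [281.96, 296.24]
166 [282.4, 296.26]
167 [282.95, 296.12]
168 [283.36, 295.98]
169 [283.51, 295.88]
170 [283.52, 295.77]
171 [283.38, 295.65]
172 [295.6]
173 [282.77, 295.47]
174 [283.15, 295.22]
175 [283.93, 294.71]
176 [285.73, 293.73]
shaft/wheel in side2
[[289.8  185.31]
 [289.85 183.81]
 [289.89 182.55]
 [290.01 179.25]]
[[ 79 105 139 ... 119 113 110]
 [116 144 166 ... 109 109 108]
 [150 169 179 ... 109 110 110]
 ...
 [117 143 192 ... 236 227 189]
 [107 135 188 ... 234 216 169]
 [108 127 169 ... 231 201 154]]
```

Run:
```python
from h import *
d2=load("side2.npz");d0=load("side0.npz");d6=load("side6.npz")
import sys
g2=cv2.cvtColor(d2["img"],cv2.COLOR_BGR2GRAY).astype(int)
for v in range(174,199): print(v,' '.join(f"{x:3d}" for x in g2[v,268:312]))
o=[cv2.resize(d["img"][165:205,262:315],(400,302),interpolation=cv2.INTER_CUBIC) for d in(d2,d6)]
cv2.imwrite("pics/c7.png",np.hstack(o))
```

```text
174  79 105 139 165 180 183 184 183 184 183 183 185 185 177 151 130 141 164 182 192 194 194 190 178 160 154 168 180 184 186 186 187 187 188 188 185 178 158 135 125 123 119 113 110
175 116 144 166 177 183 185 185 184 183 182 183 185 192 189 166 138 134 142 151 158 160 160 156 150 144 150 164 172 176 178 181 184 187 187 184 178 167 147 122 110 107 109 109 108
176 150 169 179 182 184 185 184 184 182 182 182 183 188 185 166 148 143 145 146 147 149 148 148 147 147 149 156 160 162 164 166 174 180 180 172 156 145 131 117 110 109 109 110 110
177 166 181 183 182 184 184 185 183 181 179 174 173 172 166 156 149 150 150 149 149 150 153 158 157 152 149 150 152 152 151 152 160 166 163 143 118 103 104 111 116 117 121 122 122
178 172 183 183 184 185 184 184 182 179 171 163 158 156 153 150 150 149 150 151 151 156 167 180 177 163 153 150 150 150 149 149 152 153 142 111  79  71  84 113 134 139 147 153 152
179 176 185 186 185 185 184 184 180 171 161 154 151 149 149 149 149 150 151 152 160 169 183 197 194 178 164 155 151 151 150 150 150 148 132  94  62  60  81 124 154 166 173 179 178
180 180 187 186 186 
[... 2699 characters left out ...]
 230 212 192 176 144 118 108 103 107 118 127 133 137 142 144 146 146 148 147 147 147 147 146 145 142 140 133 124 117 114 124 160 203 229 236 238 237 236 227 189
196 107 135 188 228 234 232 230 216 181 155 137 116 103 105 110 113 118 124 129 132 135 136 135 136 136 137 136 131 126 121 112 106 112 129 160 203 231 237 238 238 238 234 216 169
197 108 127 169 205 221 226 228 224 208 196 179 144 119 112 107 103 102 105 112 115 117 116 115 116 116 118 121 114 109 109 110 119 139 164 196 226 236 239 239 239 238 231 201 154
198 121 116 135 158 172 183 193 201 204 207 193 159 136 127 120 114 108 107 110 110 111 104 102 102 103 107 115 117 120 133 147 165 189 201 207 220 228 236 239 239 237 225 182 142
```

View pics/c7.png

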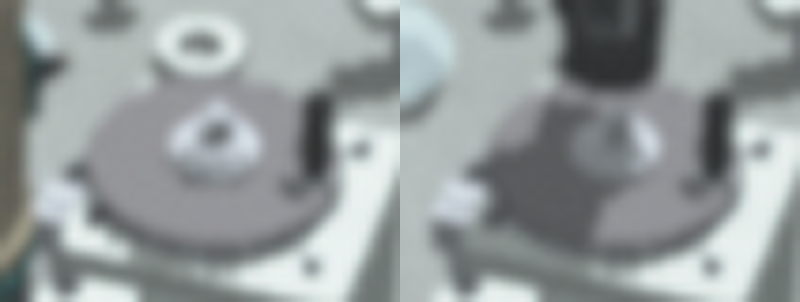

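Run:
```python
from h import *
d=load("side6.npz"); g=cv2.cvtColor(d["img"],cv2.COLOR_BGR2GRAY).astype(int)
c=np.array([597.5,113.1]);n=np.array([np.cos(2.714),np.sin(2.714)]);m=np.array([-n[1],n[0]])
u=210.9
f=lambda a,b,h:proj(d,[[*(c+a*n+b*m),u+h]])[0].round(2)
print("nose",f(27,0,29),"tail",f(-20,7,29),f(-20,-7,29),f(-20,7,38),f(-20,-7,20))
t=np.linspace(0,2*np.pi,73)
for h in(0,20):
    q=proj(d,[[c[0]+20*np.cos(a),c[1]+20*np.sin(a),u+h] for a in t]);print(h,"hub cols",q[:,0].min(),q[:,0].max(),"rows",q[:,1].min(),q[:,1].max())
for v in range(158,180): print(v,' '.join(f"{x:3d}" for x in g[v,276:304]))
```

```text
nose [281.8 163.4] tail [296.32 168.2 ] [297.76 165.39] [296.43 165.77] [297.65 167.79]
0 hub cols 283.53337831004444 296.9964808966283 rows 168.80520028617775 177.34250114742542
20 hub cols 283.64940999534497 297.2435944084466 rows 163.539953907776 172.0491783294379
158 130 112 130 160 174 157 114  69  53  53  52  52  51  52  51  53  53  58  84 132 171 185 185 185 184 185 186 185
159 131 113 135 167 181 168 132  88  60  53  53  53  52  51  51  54  58  62  86 133 172 185 187 185 186 185 186 184
160 131 115 137 171 182 172 144 105  74  59  56  55  52  52  53  60  67  70  89 134 173 185 186 185 186 185 186 186
161 128 116 139 170 178 163 136 106  83  69  60  56  53  53  56  66  76  75  89 132 170 183 186 186 185 185 186 186
162 122 114 139 169 173 146 110  84  75  70  64  57  54  53  57  71  82  78  83 119 159 177 183 186 186 185 184 185
163 112 117 143 171 171 137  88  62  59  65  62  57  53  53  59  73  83  76  72  98 133 161 179 185 186 185 185 185
164 110 122 148 170 170 141  89  54  53  61  60  57  54  54  58  74  83  72  63  74 104 143 172 183 185 185 185 185
165 110 121 142 158 
[... 1019 characters left out ...]
 182
174 181 180 180 182 182 174 146 105  72  56  51  51  49  50  49  50  50  51  60  90 135 171 182 183 183 183 184 181
175 180 180 180 184 190 185 163 127  98  80  66  57  53  51  52  53  54  60  78 109 146 169 177 181 184 183 180 175
176 180 180 179 181 185 181 161 139 125 111  96  81  74  74  73  74  78  89 104 127 148 160 164 170 177 177 168 154
177 179 177 172 169 168 156 142 137 137 130 120 110 111 111 110 109 113 121 131 141 148 148 149 156 163 159 140 116
178 175 170 161 155 146 129 117 121 124 123 121 123 130 135 134 133 136 141 145 147 147 146 146 150 150 140 108  77
179 169 159 152 146 131 110  98 100 102 102 105 115 128 138 135 136 144 153 152 149 147 147 147 148 146 131  92  60
```

Run:
```python
from h import *
d=load("side0.npz"); g=cv2.cvtColor(d["img"],cv2.COLOR_BGR2GRAY).astype(int)
c=np.array([456.6,-149.3]);n=np.array([np.cos(.717),np.sin(.717)]);m=np.array([-n[1],n[0]])
f=lambda a,b,h:proj(d,[[*(c+a*n+b*m),h]])[0].round(2)
print("nose",f(27,0,29),"nose line",f(20,0,38),"tail",f(-20,7,29),f(-20,-7,29),f(-20,7,38),f(-20,-7,20))
t=np.linspace(0,2*np.pi,73)
for h in(0,20):
    q=proj(d,[[c[0]+20*np.cos(a),c[1]+20*np.sin(a),h] for a in t]);print(h,"hub cols",q[:,0].min(),q[:,0].max(),"rows",q[:,1].min(),q[:,1].max())
for v in range(276,301): print(v,' '.join(f"{x:3d}" for x in g[v,238:264]))
d=load("top0.npz"); 
print("top nose",f(27,0,29),"tail",f(-20,7,29),f(-20,-7,29))
for h in(0,20):
    q=proj(d,[[c[0]+20*np.cos(a),c[1]+20*np.sin(a),h] for a in t]);print(h,"top hub cols",q[:,0].min(),q[:,0].max(),"rows",q[:,1].min(),q[:,1].max())
q=proj(d,[[597.5+18*np.cos(a),114.1+18*np.sin(a),168] for a in t]);print("boss top cols",q[:,0].min(),q[:,0].max(),"rows",q[:,1].min(),q[:,1].max())
g=cv2.cvtColor(load("top2.npz")["img"],cv2.COLOR_BGR2GRAY).astype(int)
for v in range(179,204): print(v,' '.join(f"{x:3d}" for x in g[v,217:243]))
```

```text
nose [256.11 279.04] nose line [254.28 278.48] tail [242.46 287.17] [245.9  289.96] [242.32 285.21] [246.03 291.9 ]
0 hub cols 242.67778074403194 256.6150531410436 rows 285.0824145794228 296.3463484095071
20 hub cols 242.36959897489862 256.4542856669403 rows 280.8204249248714 292.11906872919553
276 183 182 181 180 181 183 184 185 182 183 182 184 184 185 182 178 178 182 184 184 185 184 183 183 183 185
277 182 182 182 180 181 181 184 183 184 184 183 184 182 177 167 157 158 168 173 181 183 181 182 183 183 184
278 182 181 181 181 182 181 183 184 185 185 185 182 172 155 139 128 135 146 159 176 183 181 183 184 184 184
279 181 180 182 183 184 185 184 185 186 185 183 170 148 123 110 111 113 118 141 171 181 184 184 186 186 184
280 181 180 182 185 186 186 186 185 184 179 168 145 115  98 102 100  89  93 128 169 182 184 183 185 186 186
281 181 180 182 185 187 187 184 179 170 157 139 111  86  84  90  80  68  76 121 165 181 183 184 185 185 186
282 181 180 181 185 187 184 176 160 142 120 101  78  68  72  72  62  56  73 121 167 180 182 183 186 187 187
283 182 181 183 184 183 174 153 126 102  83  68 
[... 4240 characters left out ...]
 182 166 141 137 133 122 142 150 150 149 149 149 150
198 150 150 149 148 149 148 145 150 165 179 179 141 143 180 168 134 125 138 143 148 150 150 149 150 150 149
199 149 149 150 150 150 150 149 146 144 139 138 121 112 135 130 122 139 149 150 151 149 149 149 149 149 150
200 148 151 149 150 151 150 150 149 148 143 142 138 124 137 141 143 149 150 150 149 150 150 150 149 150 149
201 150 150 150 150 150 151 150 151 150 151 151 150 146 149 151 151 150 149 150 149 149 150 150 149 149 149
202 150 149 150 150 150 150 150 150 151 151 150 151 150 150 150 149 150 149 149 150 150 150 149 150 150 150
203 149 150 150 150 151 150 150 150 151 150 150 150 150 150 149 150 150 149 150 149 149 149 150 149 149 149
```

```bash
python3 go.py 600.8 113.5 215 2.722 0.5 3
```

```text
[597.37 111.27 236.16] [-3.1402e+00 -3.0000e-04  2.7117e+00] [-0.2  0.  -1.5] 12.147134678410344
[-0.073, 0.116, 0.705, -0.0, -0.0, -0.003, 0.5], [-0.146, 0.232, 1.41, -0.001, -0.0, -0.007, 0.5], [-0.22, 0.348, 2.116, -0.001, -0.0, -0.01, 0.5],
```

carry_out(series=[[[-0.1,0,0,0,0,0,0.5],[-0.25,0,0,0,0,-0.005,0.5],[-0.25,0,0,0,0,-0.01,0.5],[-0.25,0,0,0,0,-0.01,0.5],[-0.25,0,0,0,0,-0.01,0.5]]])

```text
clock: 13.3
eef_pos: [600.2, 111.5, 236.3]
tool_rot: [3.142, -0.0, 2.724]
force: [-0.8, -0.1, -0.3]
width: 12.4
```

```bash
python3 go.py 600.8 113.5 215 2.722 0.5 3
```

```text
[600.22 111.51 236.35] [ 3.1416 -0.      2.724 ] [-0.8 -0.1 -0.3] 12.433416289671658
[0.009, 0.068, 0.712, 0.0, -0.0, 0.001, 0.5], [0.018, 0.137, 1.423, 0.0, -0.0, 0.001, 0.5], [0.028, 0.205, 2.135, 0.0, -0.0, 0.002, 0.5],
```

carry_out(series=[[[0.03,0.1,0.7,0,0,0,0.5],[0.03,0.2,1.4,0,0,0,0.5],[0.03,0.2,2.1,0,0,0,0.5],[0.03,0.2,2.1,0,0,0,0.5],[0.03,0.2,2.1,0,0,0,0.5]]])

```text
clock: 13.72
eef_pos: [600.2, 113.7, 214.3]
tool_rot: [-3.14, -0.002, 2.725]
force: [1.0, -0.0, -0.2]
width: 12.2
```

```bash
python3 go.py 600.8 113.5 209 2.722 0.5 3;  python3 - <<'E'
from h import *
d=get_image("side");np.savez("side8.npz",**d); cv2.imwrite("pics/c8.png",cv2.resize(d["img"][155:205,257:323],(792,600),interpolation=cv2.INTER_CUBIC))
E
```

```text
[600.2  113.69 214.3 ] [-3.1404e+00 -1.6000e-03  2.7247e+00] [ 1.  -0.  -0.2] 12.189780374911729
[-0.021, 0.002, 0.177, -0.0, -0.001, 0.001, 0.5], [-0.042, 0.005, 0.353, -0.001, -0.001, 0.002, 0.5], [-0.063, 0.007, 0.53, -0.001, -0.002, 0.003, 0.5],
```

View pics/c8.png

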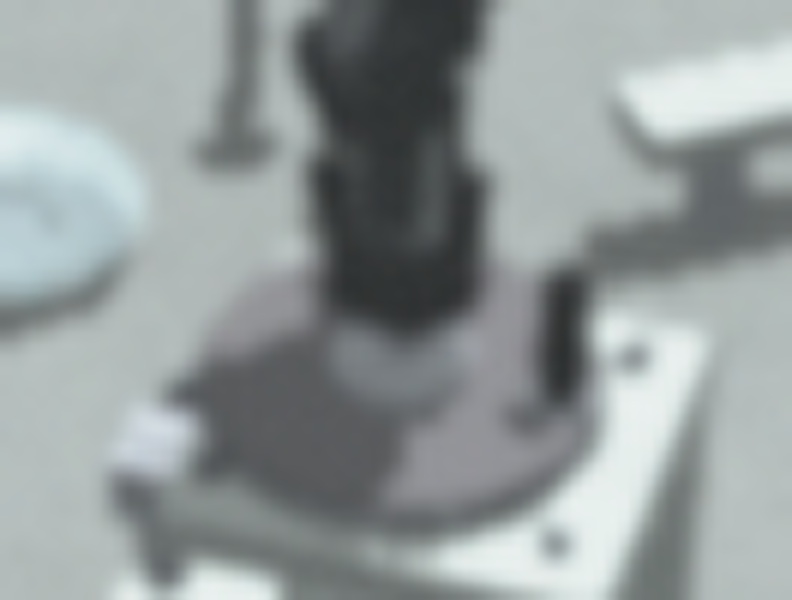

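The hub (crop x 320–480) is centred over the boss (about 330–470), so x is aligned. I descend in small steps and watch the force.

carry_out(series=[[[-0.04,0,0.1,0,0,0,0.5],[-0.04,0,0.2,0,0,0,0.5],[-0.04,0,0.35,0,0,0,0.5],[-0.04,0,0.5,0,0,0,0.5],[-0.04,0,0.5,0,0,0,0.5]]])

```text
clock: 14.18
eef_pos: [601.0, 113.5, 210.0]
tool_rot: [-3.141, -0.0, 2.725]
force: [0.3, 0.0, -0.2]
width: 12.1
```

carry_out(series=[[[0,0,0.1,0,0,0,0.5],[0,0,0.2,0,0,0,0.5],[0,0,0.3,0,0,0,0.5],[0,0,0.4,0,0,0,0.5],[0,0,0.4,0,0,0,0.5]]])

```text
clock: 14.6
eef_pos: [600.9, 113.6, 206.0]
tool_rot: [-3.141, -0.001, 2.725]
force: [-1.0, 0.4, -0.3]
width: 12.6
```

carry_out(series=[[[0,0,0.1,0,0,0,0.5],[0,0,0.25,0,0,0,0.5],[0,0,0.4,0,0,0,0.5],[0,0,0.5,0,0,0,0.5],[0,0,0.5,0,0,0,0.5]]])

```text
clock: 15.02
eef_pos: [600.9, 113.5, 200.9]
tool_rot: [-3.141, -0.001, 2.725]
force: [-0.2, 0.7, -1.6]
width: 12.4
```

carry_out(series=[[[0,0,0.1,0,0,0,0.5],[0,0,0.2,0,0,0,0.5],[0,0,0.3,0,0,0,0.5],[0,0,0.4,0,0,0,0.5],[0,0,0.4,0,0,0,0.5]]])

```text
clock: 15.43
eef_pos: [601.0, 113.7, 197.3]
tool_rot: [3.142, -0.0, 2.725]
force: [-1.7, 0.7, 1.0]
width: 12.5
```

carry_out(series=[[[0,0,0.1,0,0,0,0.5],[0,0,0.2,0,0,0,0.5],[0,0,0.3,0,0,0,0.5],[0,0,0.4,0,0,0,0.5],[0,0,0.4,0,0,0,0.5]]])

```text
clock: 15.85
eef_pos: [601.0, 113.7, 194.9]
tool_rot: [3.141, 0.0, 2.725]
force: [-5.6, 0.4, 12.1]
width: 12.2
```

carry_out(series=[[[0.05,0,0.05,0,0,0,0.5],[0.1,0,0.1,0,0,0,0.5],[0.1,0,0.1,0,0,0,0.5],[0.1,0,0.1,0,0,0,0.5]]])

```text
clock: 16.18
eef_pos: [601.0, 113.7, 194.8]
tool_rot: [3.14, 0.002, 2.724]
force: [-6.2, -0.5, 16.6]
width: 12.4
```

Run:
```python
from h import *
s=read_state();print(s["eef_pos"],s["force"],s["torque"],s["tool_rot"])
d=get_image("side");np.savez("side9.npz",**d); t=get_image("top"); s=read_state();print(s["eef_pos"],s["force"],s["clock"])
o=[cv2.resize(x[r:r+60,c:c+60],(400,400),interpolation=cv2.INTER_CUBIC) for x,r,c in((d["img"],150,262),(load("side2.npz")["img"],150,262))]
cv2.imwrite("pics/c9.png",np.hstack(o)); cv2.imwrite("pics/t9.png",t["img"])
vv,uu=np.mgrid[:420,:560]
for n in("side2","side9"):
    d=load(n+".npz");g=cv2.cvtColor(d["img"],cv2.COLOR_BGR2GRAY)
    m=(g<90)&(uu>299)&(uu<308)&(vv>172)&(vv<187); print(n,"grip px",uu[m].mean(),vv[m].mean(),m.sum())
```

```text
[601.01061561 113.72139107 194.84900323] [-6.23800671 -0.45389865 16.59337185] [-0.12613181  1.39705155  0.00969591] [3.14014117e+00 2.16010099e-03 2.72434583e+00]
[601.0127268  113.72847172 194.8739949 ] [-6.59288888 -0.06928036 16.24944733] 16.2833
side2 grip px 303.3333333333333 182.0 27
side9 grip px 303.3448275862069 182.0344827586207 29
```

View pics/c9.png

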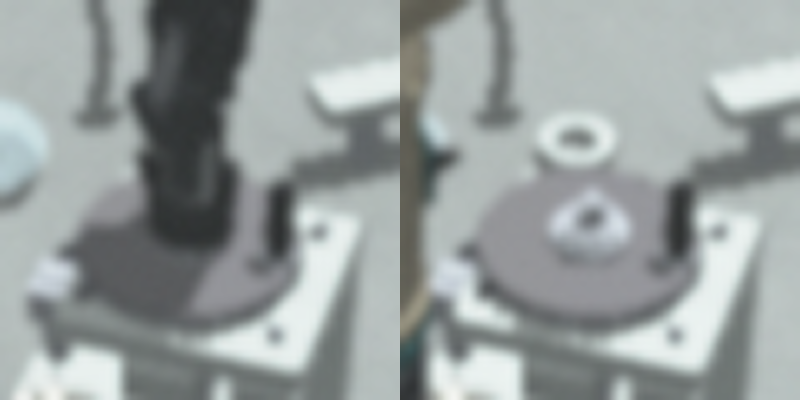

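View pics/t9.png

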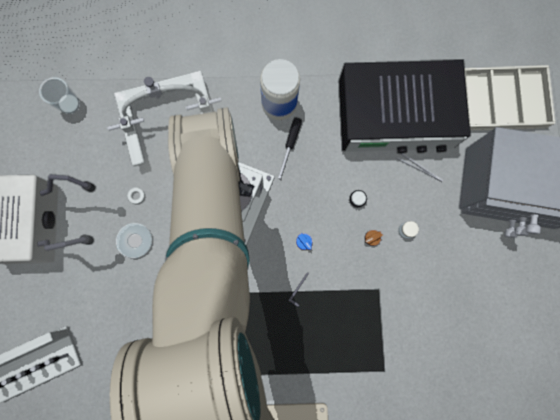

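carry_out(series=[[[0.05,0,0,0,0,0,0.5],[0.1,0,0,0,0,0,0.5],[0.1,0,0,0,0,0,0.5],[0.1,0,0,0,0,0,0.5]]])

```text
clock: 16.62
eef_pos: [600.9, 113.8, 194.9]
tool_rot: [3.14, 0.004, 2.724]
force: [-3.8, -0.5, 14.0]
width: 12.3
```

Run:
```python
from cell import *
s=read_state();print(s["eef_pos"],s["force"],s["width"],s["qd"].round(4))
print(finish_job())
```

```text
[600.94257848 113.75047158 194.88786087] [-3.79302058 -0.47817884 13.9948519 ] 12.300122988198058 [-0.0006  0.0002 -0.0002  0.0013 -0.0009  0.0015 -0.0006]
the job is handed in; nothing more can be done
None
```

I handed the job in at about 16.6 s, with the drive wound to its stop and the pointer knob on the D-shaft, still gripped and pressed down. No verdict came back.

**Winding:** I carried the handwheel clockwise by its grip for about 7.0 rad. It stopped dead there, with the wrist force rising to about 19 N sideways. The measured path fits a 42 mm circle to within 0.15 mm.

**Fitting the knob:** I picked the black bar knob, not the blue or brown one. I turned its nose to 2.72 rad, the way the flat faces, and pushed it down with almost no force until it met the washer.

**Last checks:**
- **Seating:** the knob's underside works out at about 169.9 mm, against 170 mm for home. Adding 4 N moved it only 0.1 mm.
- **Press and grip:** it was pressing down with about 14 N. The fingers were stopped on the bar and reading 12.3 mm; they read about 12 mm on the 14 mm handwheel grip too.
- **Drive:** the handwheel grip is at the same place in the side view as before the fitting, within 0.04 px, so the drive is still at its stop.
- **Other things on the bench:** all look where they were in the last top view. The arm blocked that view of the knob itself, so its seating rests on the side view and the measured forces.

**What disagreed:**
- **Camera offset:** the cameras differed from the robot by 1–2 mm in x. I corrected for this by comparing knob and shaft in the same side view.
- **Side force:** about 4 N was left along x at the end, down from 6 N.
- **Tilt:** the side view hinted at a slight tilt of the knob in the fingers before it went on. I did not measure the tilt again after seating.

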